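# Back out the captive screw and open the mould's filling port

### The job

Open the filling port of the foam mould: take the black grip bar of the spring-loaded captive screw, pull it straight up and, twisting it lightly counter-clockwise (seen from above), feel for the height at which the thread takes it, then keep turning, following the thread upward, gently until it is fully home with its red pointer at the yellow mark. The screw then stays up by itself: only then slide the brass shutter fully open by its red tab. Never force the screw against its thread or its stops, or the shutter against the screw, leave the two foam samples and the beaker where they stand, and let go of everything at the end.

Things in the scene. Friction and masses are not known exactly. Their poses are not given: they have to be found in the camera images.
- mould: Fixed aluminium mould block 120 x 230 x 36 mm (x, y, z); origin at the centre of its underside, z up. On top, between low rails, a brass shutter runs along the mould's y axis. A round grey boss, 64 mm across, stands on a steel bridge at mould x = 0, y = +65 mm; the captive screw comes out of its top.
- port (a point): Centre of the filling port, a dark disc 38 mm across in the mould's top at mould x = 0, y = -35 mm, covered by the shutter.
- screw: Captive screw: slides and turns on the boss's vertical axis. Origin at the centre of its black grip bar, 44 mm long (its x) x 14 mm thick (its y, grip across this) x 26 mm high. Parked: 116 mm above the bench, lower edge 14 mm above the dial ring. A spring pulls it down with 5 N parked plus 0.2 N per mm raised, it weighs 1.2 N and is damped (0.8 N per 10 mm/s).
- boss_top (a point): On the screw's axis at the top of the boss (dial ring), 89 mm above the bench. Pulled up (26 mm at most), the screw has some free turn, then walls stop it. In the counter-clockwise wall is the mouth of the thread, 2.5 mm taller than the lug: its lower edge is passed at about 5 to 17 mm of lift (differs unseen from mould to mould), its upper edge hit about 2.5 mm above. Let go in the thread, it drops by this play and stays by friction: it may be regrasped.
- pointer (a point): Tip of the red pointer of the screw, 29 mm from its axis along the bar's +x and 25.5 mm below the bar's centre. It meets the wall 1.9 rad before home. From 1.6 rad before home, turning it counter-clockwise it climbs 4.3 mm per rad, 6 mm in all, then level for the last 0.2 rad to a hard stop, with 2 mm or more of up-and-down play all along.
- collar: Dark dial ring, 63 mm across, round the boss's top, with the thread inside; origin on the screw's axis 52 mm above the bench, z up, x towards the home mark. Fixed during the work. The screw's lug runs inside at 18 mm from the axis; more than 30 N between it and the thread, walls or stops (0.5 N m of turning) does damage.
- home_mark (a point): Yellow mark on the dial ring, 29 mm from the screw's axis, 90.5 mm above the bench. At the hard stop the screw is home, and its pointer is over the mark to within 1 mm seen from above: 1.9 to 2.8 rad counter-clockwise from where it is parked, in the angle between pointer and mark.
- shutter: Brass sliding shutter 60 x 190 x 8 mm, top 44.5 mm above the bench, with a 40 mm window; origin at its plate centre. It slides from shut 50 mm along the mould's -y direction to a stop (fully open, window over the port); about 3 N of friction. The screw's shank locks it; it is sure to be free only when the screw is home. More than 15 N of the shutter against the screw does damage.
- tab (a point): Centre of the red upright tab on the shutter, 44 mm (mould x) x 12 mm (mould y, grip across this or push it) x 34 mm high; its top is 78.5 mm above the bench. Shut: at mould x = 0, y = -80 mm; fully open: y = -130 mm. It stands on the shutter plate.
- sample_a: Loose white cup with a foam dome, 80 mm across, 121 mm high; origin at the centre of its underside. Leave it alone.
- sample_b: Another such cup, the same size. Leave it alone.
- beaker: Loose empty clear beaker, 76 mm across the rim, 85 mm high; origin at the centre of its underside. Leave it alone.

How it is judged:
By the outcome, as a careful person would: the job done as asked, in the order asked, and still so for the second after the job is handed in, with the robot touching nothing.
It also fails if it takes over 72 s, if anything falls off the work surface, if the arm or the gripper's body presses on something with over 40 N, if the wrist force passes 120 N, or if a joint passes its speed limit or range.

### The arm

A 6-joint arm with a two-finger parallel gripper is mounted at the origin on the work surface. World frame = base frame: x ahead of the robot, y to its left, z up, the work surface at z = 0. Lengths are in m, angles in rad, forces in N, time in s.
With the tool pointing down it reaches from about 0.35 to 0.775 m from the base axis. Payload 5.5 kg.
Tool frame: the origin (TCP) lies at the very end of the fingers, on their centre line; the grasp point (between the pads) lies 19 mm behind it; z points along the fingers, y is the line along which they close (so a half turn about z gives the same grasp; the last joint's range is limited). The gripper opens to 85 mm and grips with 20 to 120 N. Pads are 22 mm wide; open, the fingers measure 114 mm over their backs; the gripper's body (76 mm by 85 mm) begins 54 mm behind the grasp point. The pads swing forward as they close: fully open they stand 13 mm farther back than shut.
Start: joints at [1.043, 0.313, 0.046, 1.304, 0, 1.431], TCP at [0.217, 0.532, 0.231] pointing down, gripper open.
Joint ranges: [-2.76, 2.76], [-0.86, 1.69], [-1.03, 1.26], [-2.2, 2.34], [-1.47, 1.5], [-3.14, 3.14]. Speed limits (rad/s): [2.57, 2.57, 3.14, 3.14, 3.14, 3.14].

### API

Orientations are given as a unit quaternion [w, x, y, z].
In Python, from workcell import env gives the robot as it stands. The module is installed in compiled form; this text tells all that it offers.
- The arm moves only by the tool jog_arm, never from a script. Its argument "rows" is a list of rows, each a list of 6 numbers: the shift along the world's x, y, z in units of 40 mm (1.0 is 40 mm), then the turn, a rotation vector about the world's x, y, z in units of 6 degrees (1.0 is 6 degrees). In form: [[x, y, z, wx, wy, wz], ...]. A call has 1 to 12 rows; each row is the pose to reach, as a shift and turn from the pose commanded when the call began; what a row does not reach only later rows make up. A row lasts 1/12 s, in which the tool goes at most 41.7 mm and 7.16 degrees, less where a joint would pass 70% of its speed; a pose out of reach is approached as far as the arm can. A call with a gripper value outside its range is refused whole. "jaw" is the gripper command: -1 is fully open, 1 is shut, values between are in proportion, set as the call begins (left out, the last holds). The fingers move at their own pace and stop on an object; "force" is the grip in N (left out, the last holds). Time passes only in rows, so rows that repeat a pose let the fingers close. It gives the time, the measured TCP pose, the force, the opening and the grip force at its end, in the units of the state.
- env.get_state(): the state, without advancing time (a new reading comes with each control period).
- env.read_camera(name): name is "side" or "top"; returns a dict with "pixels" (420x560x3 uint8, red, green, blue), "mtx" (3x3 intrinsics, pixels), "cam_to_world" (4x4, takes a point from camera to world coordinates). Camera axes: x right, y up, looking along -z (the intrinsics and any distortion apply to the point x, -y, -z); pixel columns grow to the right and rows downward; lengths in m; the calibration is good to about 2 mm. A picture is of the moment at which its call begins. There is no depth.
- env.hand_in(): hands the job in; it is judged then, once.
The state is a dict: "clock": time; "joint_pos": joint angles; "qvel": joint speeds; "tau": joint torques, N m; "tcp_pos": TCP position; "orientation": TCP orientation; "wrist_force": force on the tool from outside, world axes, zero at the start; "ft_torque": the same for the moment, N m; "finger_gap": finger opening in m; "grip_force": force on a finger pad.
Only numpy, scipy, OpenCV 4.12 (cv2) and the standard library are available. Lean on these libraries where they do the work, as an engineer would, in place of code of your own. Each camera call takes 0.05 s, during which the arm holds its last target. There are 200 camera calls.

## Working session

There is one attempt and no reset: what is moved stays moved. The work goes in short steps, Python scripts to look and compute and a tool call to move; the robot and the scene stay as the last step left them, time stands still between calls to the robot, and variables do not carry over. Pictures are saved under pics/ and viewed, at most 10 in all, crops included, and the job is handed in when it is done.

Besides the shell and the picture viewer there is one more tool, called after "Emit:" by a JSON object that holds its "api" and its "payload", one argument or row to a line. jog_arm: Moves the arm, as the interface text tells. Its arguments: {"type":"object","properties":{"rows":{"type":"array","items":{"type":"array","items":{"type":"number"}}},"jaw":{"type":"number"},"force":{"type":"number"}},"required":["rows"]}

```bash
mkdir -p pics; cat > h.py <<'E'
import numpy as np, cv2
from workcell import env
def shot(n,f):
    c=env.read_camera(n); cv2.imwrite(f'pics/{f}.png',cv2.cvtColor(c['pixels'],cv2.COLOR_RGB2BGR)); return c
def ray(c,u,v,z):
    M=c['mtx'];T=c['cam_to_world']
    d=T[:3,:3]@np.array([(u-M[0,2])/M[0,0],-(v-M[1,2])/M[1,1],-1]);o=T[:3,3]
    return o+d*(z-o[2])/d[2]
def proj(c,p):
    M=c['mtx'];T=c['cam_to_world'];q=T[:3,:3].T@(np.array(p)-T[:3,3])
    return np.array([M[0,0]*q[0]/-q[2]+M[0,2],M[1,1]*-q[1]/-q[2]+M[1,2]])
def blobs(c,col,amin=8):
    h=cv2.cvtColor(c['pixels'],cv2.COLOR_RGB2HSV).astype(int);H,S,V=h[...,0],h[...,1],h[...,2]
    m={'red':((H<8)|(H>172))&(S>140)&(V>80),'yellow':(H>22)&(H<36)&(S>140)&(V>120),'black':(V<45)}[col].astype(np.uint8)
    n,l,s,ce=cv2.connectedComponentsWithStats(m)
    return m,[(s[i].tolist(),ce[i].round(1).tolist()) for i in range(1,n) if s[i,4]>=amin]
E
python3 - <<'E'
from h import *
for n in('top','side'):
    c=shot(n,n+'0'); print(n,c['cam_to_world'].round(3).tolist(),c['mtx'].round(1).tolist(),[k for k in c])
    for k in('red','yellow'): print(k,blobs(c,k)[1])
print(env.get_state())
E
```

```text
top [[0.026, 0.996, -0.086, 0.537], [-0.999, 0.028, 0.018, 0.017], [0.02, 0.086, 0.996, 0.786], [0.0, 0.0, 0.0, 1.0]] [[438.3, 0.0, 276.4], [0.0, 438.3, 202.2], [0.0, 0.0, 1.0]] ['pixels', 'mtx', 'cam_to_world']
red [([348, 196, 8, 26, 173], [351.8, 208.3]), ([255, 201, 4, 11, 36], [256.7, 205.9]), ([267, 200, 5, 13, 43], [269.0, 206.3])]
yellow [([57, 27, 12, 20, 81], [61.6, 36.2]), ([55, 28, 19, 61, 337], [64.3, 63.8]), ([61, 30, 6, 4, 8], [63.8, 31.1]), ([66, 31, 6, 5, 9], [68.8, 33.3])]
side [[0.75, 0.341, -0.567, 0.223], [-0.661, 0.384, -0.644, -0.432], [-0.002, 0.858, 0.514, 0.425], [0.0, 0.0, 0.0, 1.0]] [[484.7, 0.0, 276.3], [0.0, 484.7, 204.7], [0.0, 0.0, 1.0]] ['pixels', 'mtx', 'cam_to_world']
red [([248, 186, 25, 13, 101], [259.6, 192.8]), ([318, 238, 30, 38, 560], [330.8, 255.5])]
yellow [([228, 129, 8, 3, 8], [231.5, 129.9]), ([235, 192, 9, 2, 14], [238.5, 192.6])]
{'clock': 0.1, 'joint_pos': array([1.04340450e+00, 3.13916892e-01, 4.51005459e-02, 1.30360327e+00,
       3.06957800e-05, 1.43117357e+00]), 'qvel': array([ 4.43029598e-04, -2.77172448e-03,  2.14206321e-03,  1.53958353e-03,
       -8.63351800e-05,  9.69734999e-04]), 'tau': array([ 1.93913016e-03, -4.81727922e+01,  2.99242777e+01,  1.27546827e-02,
       -1.23937120e-04,  2.78047605e-05]), 'tcp_pos': array([0.2172044 , 0.53191023, 0.23050608]), 'orientation': array([-2.80202178e-04,  1.92672040e-01,  9.81262873e-01, -7.61900841e-04]), 'wrist_force': array([-0.19463248, -0.85730007, -0.63044038]), 'ft_torque': array([ 0.02241433,  0.04102577, -0.04121121]), 'grip_force': 0.0, 'finger_gap': 0.08551695081169455}
```

View pics/top0.png

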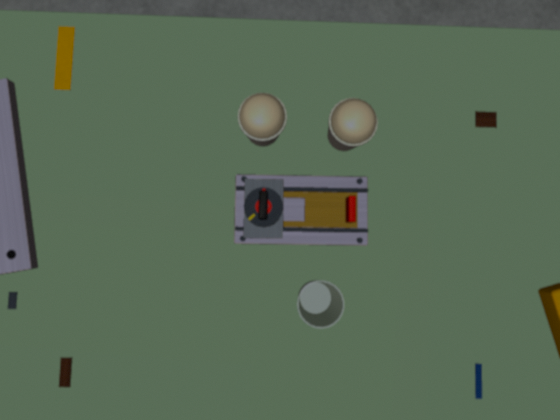

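View pics/side0.png

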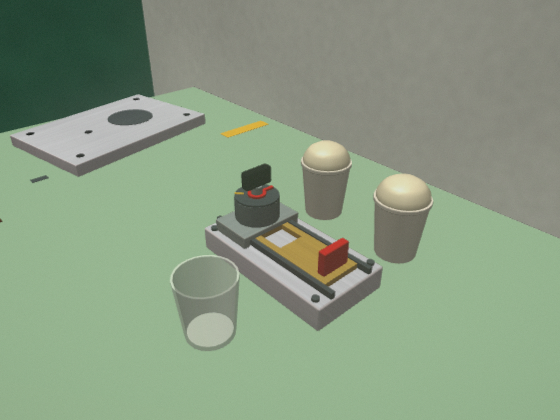

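```bash
python3 - <<'E'
from h import *
c=env.read_camera('top'); p=c['pixels'][165:255,225:385]
a=cv2.resize(cv2.convertScaleAbs(p,alpha=1.8),None,fx=5,fy=5,interpolation=cv2.INTER_CUBIC)[:, :800]
cv2.imwrite('pics/t1.png',a[...,::-1])
s=env.read_camera('side'); p=s['pixels'][155:235,205:305]
cv2.imwrite('pics/s1.png',cv2.resize(p,None,fx=6,fy=6,interpolation=cv2.INTER_CUBIC)[...,::-1])
print('tab',ray(c,351.8,208.5,.0785))
m,b=blobs(c,'black'); 
for x in b:
    if 225<x[1][0]<385 and 165<x[1][1]<255: print(x)
E
```

```text
tab [ 0.59108006 -0.11856876  0.0785    ]
([256, 189, 14, 35, 295], [262.8, 205.6])
([308, 189, 12, 2, 14], [312.9, 189.9])
```

View pics/t1.png

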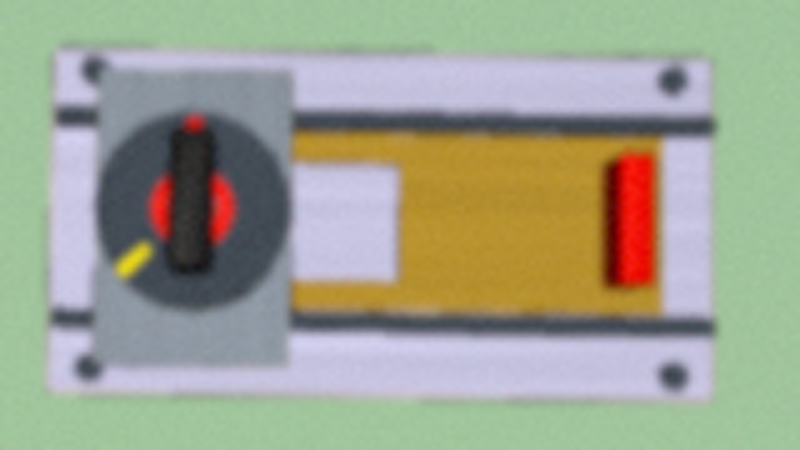

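View pics/s1.png

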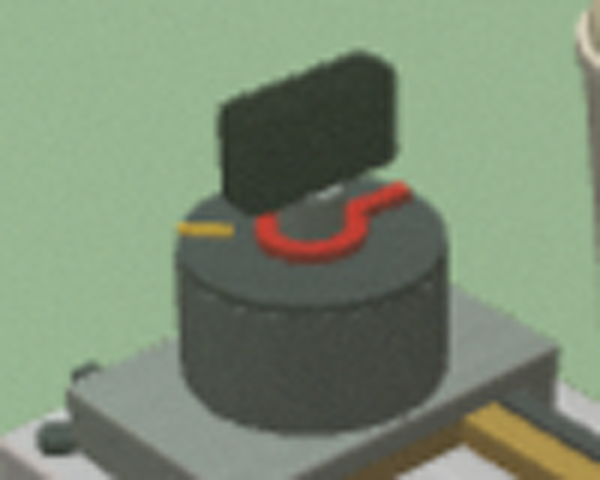

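```bash
cat > meas.py <<'E'
from h import *
def ang(c):
    h=cv2.cvtColor(c['pixels'],cv2.COLOR_RGB2HSV).astype(int)
    y=blobs(c,'yellow',4)[1]; y=[b[1] for b in y if 225<b[1][0]<300 and 180<b[1][1]<235]
    return y
E
python3 - <<'E'
from h import *
from meas import ang
c=env.read_camera('top'); s=env.read_camera('side')
print('axis dial',ray(c,263.8,207,.089))
print('pointer',ray(c,264,189.4,.0905),'mark',ray(c,251.6,217,.0905),ang(c))
# bar top by dark mask
m,_=blobs(c,'black'); m[:, :250]=0; m[:,275:]=0; m[:180]=0;m[225:]=0
pts=cv2.findNonZero(m); r=cv2.minAreaRect(pts); print('bar px',r,ray(c,*r[0],.122))
# dial ellipse from side: ring centre ~ (205+312/6,155+243/6)
print('side dial', ray(s,205+313/6,155+243/6,.089),'side ptr tip',ray(s,205+408/6,155+189/6,.0905),'mark',ray(s,205+206/6,155+231/6,.0905))
# mould corners top z=.036
for u,v in((53,50),(712,60),(712,402),(48,392)): print(ray(c,225+u/5,165+v/5,.036).round(4))
print('bar top corners side',ray(s,205+220/6,155+103/6,.129),ray(s,205+396/6,155+70/6,.129),ray(s,205+360/6,155+52/6,.129))
t=[b for b in blobs(s,'red')[1] if b[0][0]>300];print(t, 'tab proj side',proj(s,[.591,-.1186,.0615]))
E
```

```text
axis dial [0.58879025 0.02425274 0.089     ]
pointer [0.6168561  0.02472293 0.0905    ] mark [0.57223368 0.04313102 0.0905    ] [[250.8, 216.8]]
bar px ((264.7252502441406, 207.00567626953125), (16.471437454223633, 34.93357467651367), 5.5275397300720215) [0.58634943 0.02248678 0.122     ]
side dial [0.58954964 0.02522228 0.089     ] side ptr tip [0.62131238 0.02812044 0.0905    ] mark [0.57286787 0.04403769 0.0905    ]
[0.6467 0.075  0.036 ]
[ 0.6499 -0.1532  0.036 ]
[ 0.5318 -0.1542  0.036 ]
[0.5293 0.0727 0.036 ]
bar top corners side [0.57023425 0.03294422 0.129     ] [0.61031243 0.01933673 0.129     ] [0.61018818 0.03186456 0.129     ]
[([318, 238, 30, 38, 531], [330.5, 255.2]), ([340, 259, 4, 6, 11], [341.5, 261.3])] tab proj side [332.86446956 257.96122301]
```

Emit:
{"api": "jog_arm", "payload": {
  "rows": [
    [0.775,-1.055,0,0,0,0.33],
    [1.55,-2.11,0,0,0,0.66],
    [2.325,-3.165,0,0,0,1],
    [3.1,-4.22,0,0,0,1.33],
    [3.875,-5.275,0,0,0,1.66],
    [4.65,-6.33,0,0,0,2],
    [5.425,-7.39,0,0,0,2.33],
    [6.2,-8.45,0,0,0,2.66],
    [6.97,-9.5,0,0,0,3],
    [7.75,-10.56,0,0,0,3.33],
    [8.52,-11.6,0,0,0,3.66],
    [9.295,-12.68,0,0,0,3.98]
  ]
}}

```text
clock: 1.3
tcp_pos: [0.5141, 0.1273, 0.2315]
orientation: [0.0, -0.015, 1.0, 0.0]
wrist_force: [0.2, 0.5, 0.1]
finger_gap: 0.0855
grip_force: 0.0
```

Emit:
{"api": "jog_arm", "payload": {
  "rows": [
    [0.8,-1,0,0,0,0],
    [1.5,-2,0,0,0,0],
    [1.5,-2,0,0,0,0],
    [1.5,-2,0,0,0,0]
  ]
}}

```text
clock: 1.63
tcp_pos: [0.5754, 0.0456, 0.2305]
orientation: [0.0, -0.012, 1.0, -0.0]
wrist_force: [1.2, 0.9, 0.5]
finger_gap: 0.0851
grip_force: 0.0
```

Emit:
{"api": "jog_arm", "payload": {
  "rows": [
    [0.34,-0.52,0,0,0,0.1],
    [0.34,-0.52,-0.8,0,0,0.1],
    [0.34,-0.52,-1.6,0,0,0.1],
    [0.34,-0.52,-1.8,0,0,0.1],
    [0.34,-0.52,-1.8,0,0,0.1]
  ],
  "jaw": 0,
  "force": 30
}}

```text
clock: 2.05
tcp_pos: [0.5839, 0.0295, 0.1565]
orientation: [-0.003, -0.02, 1.0, 0.001]
wrist_force: [-0.5, -0.7, 0.9]
finger_gap: 0.043
grip_force: 0.0
```

```bash
python3 - <<'E'
from h import *
s=env.get_state();print(s['tcp_pos'],s['orientation'],s['finger_gap'],s['ft_torque'],s['wrist_force'],s['joint_pos'])
c=env.read_camera('side'); p=c['pixels'][90:240,180:330]
cv2.imwrite('pics/s2.png',cv2.resize(p,None,fx=4,fy=4,interpolation=cv2.INTER_CUBIC)[...,::-1])
E
```

```text
[0.58393354 0.02946184 0.15652842] [-3.40351818e-03 -2.01241409e-02  9.99791554e-01  5.32586431e-04] 0.0429734733252366 [-0.0039538  -0.01746028 -0.00107224] [-0.50731492 -0.73430858  0.92422701] [-8.70187154e-02  3.68266163e-01 -6.05909388e-02  1.14882115e+00
  3.31121978e-04 -1.27271093e-01]
```

View pics/s2.png

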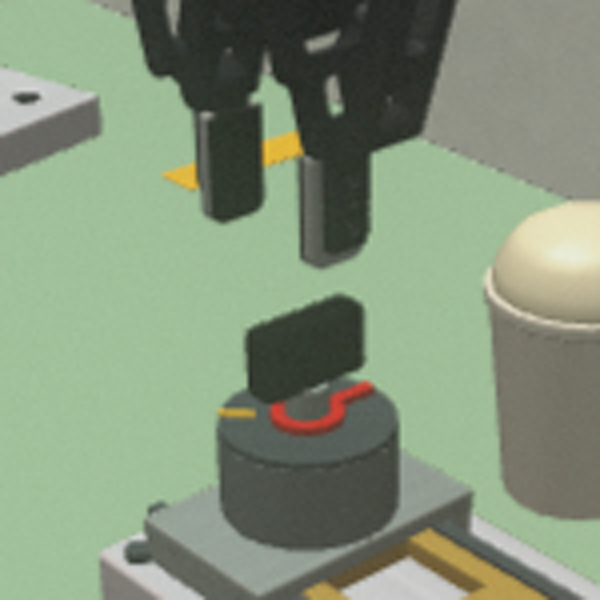

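Emit:
{"api": "jog_arm", "payload": {
  "rows": [
    [0,0,-0.3,0,0,0],
    [0,0,-0.3,0,0,0],
    [0,0,-0.3,0,0,0]
  ]
}}

```text
clock: 2.35
tcp_pos: [0.5873, 0.0289, 0.149]
orientation: [0.001, -0.02, 1.0, -0.0]
wrist_force: [0.9, -0.1, 0.2]
finger_gap: 0.0427
grip_force: 0.0
```

Emit:
{"api": "jog_arm", "payload": {
  "rows": [
    [0.04,-0.1,0,0,0,0],
    [0.04,-0.1,-0.4,0,0,0],
    [0.04,-0.1,-0.8,0,0,0],
    [0.04,-0.1,-1.2,0,0,0],
    [0.04,-0.1,-1.2,0,0,0],
    [0.04,-0.1,-1.2,0,0,0]
  ]
}}

```text
clock: 2.85
tcp_pos: [0.5883, 0.0243, 0.0997]
orientation: [-0.0, -0.02, 1.0, 0.0]
wrist_force: [0.2, 0.0, 1.0]
finger_gap: 0.0431
grip_force: 0.0
```

Emit:
{"api": "jog_arm", "payload": {
  "rows": [
    [0,0,0,0,0,0],
    [0,0,0,0,0,0],
    [0,0,0,0,0,0],
    [0,0,0,0,0,0],
    [0,0,0,0,0,0],
    [0,0,0,0,0,0]
  ],
  "jaw": 1,
  "force": 35
}}

```text
clock: 3.35
tcp_pos: [0.5894, 0.0256, 0.101]
orientation: [0.001, -0.02, 1.0, 0.001]
wrist_force: [-1.1, 5.7, 4.7]
finger_gap: 0.0136
grip_force: 36.1
```

```bash
cat > st.py <<'E'
from h import *
s=env.get_state();q=s['orientation'];print(s['clock'],s['tcp_pos'].round(4),'yaw',round(float(2*np.arctan2(q[2],q[1])-np.pi/2),4),'F',s['wrist_force'].round(1),'T',s['ft_torque'].round(3),'gap',round(s['finger_gap'],4),'grip',round(float(s['grip_force']),1))
E
python3 st.py
```

```text
3.35 [0.5894 0.0256 0.101 ] yaw 1.6112 F [-1.1  5.7  4.7] T [ 0.942  0.159 -0.028] gap 0.0136 grip 36.1
```

Emit:
{"api": "jog_arm", "payload": {
  "rows": [
    [0,0.03,0.03,0,0,0],
    [0,0.03,0.06,0,0,0],
    [0,0.03,0.1,0,0,0],
    [0,0.03,0.13,0,0,0],
    [0,0.03,0.13,0,0,0],
    [0,0.03,0.13,0,0,0]
  ]
}}

```text
clock: 3.85
tcp_pos: [0.5892, 0.0256, 0.1042]
orientation: [0.001, -0.02, 1.0, 0.0]
wrist_force: [4.4, 1.2, -6.1]
finger_gap: 0.0136
grip_force: 34.5
```

```bash
python3 st.py
```

```text
3.85 [0.5892 0.0256 0.1042] yaw 1.6102 F [ 4.4  1.2 -6.1] T [ 0.414 -0.955 -0.105] gap 0.0136 grip 34.5
```

Emit:
{"api": "jog_arm", "payload": {
  "rows": [
    [0.03,0,0.03,0,0,0.4],
    [0.03,0,0.05,0,0,0.8],
    [0.03,0,0.05,0,0,1.2],
    [0.03,0,0.05,0,0,1.6],
    [0.03,0,0.05,0,0,2],
    [0.03,0,0.05,0,0,2],
    [0.03,0,0.05,0,0,2]
  ]
}}

```text
clock: 4.43
tcp_pos: [0.5893, 0.0256, 0.1058]
orientation: [-0.001, -0.124, 0.992, 0.0]
wrist_force: [2.0, 1.4, -7.6]
finger_gap: 0.0131
grip_force: 34.1
```

```bash
python3 st.py
```

```text
4.4333 [0.5893 0.0256 0.1058] yaw 1.8185 F [ 2.   1.4 -7.6] T [ 0.272 -0.554  0.045] gap 0.0131 grip 34.1
```

Emit:
{"api": "jog_arm", "payload": {
  "rows": [
    [0.02,0,0,0,0,0.3],
    [0.02,0,0,0,0,0.6],
    [0.02,0,0,0,0,0.9],
    [0.02,0,0,0,0,1.2],
    [0.02,0,0,0,0,1.2],
    [0.02,0,0,0,0,1.2]
  ]
}}

```text
clock: 4.93
tcp_pos: [0.5893, 0.0255, 0.1058]
orientation: [-0.001, -0.185, 0.983, 0.0]
wrist_force: [-0.1, 0.7, -7.6]
finger_gap: 0.0134
grip_force: 34.1
```

```bash
python3 st.py
```

```text
4.9333 [0.5893 0.0255 0.1058] yaw 1.9437 F [-0.1  0.7 -7.6] T [ 0.105 -0.025  0.038] gap 0.0134 grip 34.1
```

Axis is well centred. Continue to feel the wall.

Emit:
{"api": "jog_arm", "payload": {
  "rows": [
    [0,0,0,0,0,0.2],
    [0,0,0,0,0,0.4],
    [0,0,0,0,0,0.6],
    [0,0,0,0,0,0.6]
  ]
}}

```text
clock: 5.27
tcp_pos: [0.5893, 0.0255, 0.1061]
orientation: [-0.001, -0.217, 0.976, 0.0]
wrist_force: [-2.6, -0.8, -8.6]
finger_gap: 0.0137
grip_force: 34.2
```

```bash
python3 st.py
```

```text
5.2667 [0.5893 0.0255 0.1061] yaw 2.0093 F [-2.6 -0.8 -8.6] T [-0.033  0.59   0.033] gap 0.0137 grip 34.2
```

Emit:
{"api": "jog_arm", "payload": {
  "rows": [
    [0,0,0,0,0,0.2],
    [0,0,0,0,0,0.4],
    [0,0,0,0,0,0.6],
    [0,0,0,0,0,0.6],
    [0,0,0,0,0,0.6]
  ]
}}

```text
clock: 5.68
tcp_pos: [0.5895, 0.0254, 0.1062]
orientation: [-0.001, -0.248, 0.969, -0.0]
wrist_force: [-6.3, -0.8, -7.7]
finger_gap: 0.0131
grip_force: 35.5
```

```bash
python3 st.py
```

```text
5.6833 [0.5895 0.0254 0.1062] yaw 2.0719 F [-6.3 -0.8 -7.7] T [-0.371  0.741 -0.076] gap 0.0131 grip 35.5
```

Emit:
{"api": "jog_arm", "payload": {
  "rows": [
    [-0.03,0,0,0,0,0.2],
    [-0.03,0,0,0,0,0.4],
    [-0.03,0,0,0,0,0.4]
  ]
}}

```text
clock: 5.93
tcp_pos: [0.5895, 0.0253, 0.1063]
orientation: [0.0, -0.268, 0.963, -0.0]
wrist_force: [-1.6, -0.5, -10.0]
finger_gap: 0.0133
grip_force: 37.4
```

```bash
python3 st.py
```

```text
5.9333 [0.5895 0.0253 0.1063] yaw 2.1144 F [ -1.6  -0.5 -10. ] T [-0.67  -0.004 -0.211] gap 0.0133 grip 37.4
```

Emit:
{"api": "jog_arm", "payload": {
  "rows": [
    [-0.01,0,0.012,0,0,-0.15],
    [-0.01,0,0.025,0,0,-0.15],
    [-0.01,0,0.025,0,0,-0.15]
  ]
}}

```text
clock: 6.18
tcp_pos: [0.5894, 0.0254, 0.1077]
orientation: [0.0, -0.26, 0.966, -0.0]
wrist_force: [0.5, -2.1, -11.1]
finger_gap: 0.0133
grip_force: 35.6
```

```bash
python3 st.py
```

```text
6.1833 [0.5894 0.0254 0.1077] yaw 2.097 F [  0.5  -2.1 -11.1] T [-0.628 -0.201 -0.189] gap 0.0133 grip 35.6
```

Emit:
{"api": "jog_arm", "payload": {
  "rows": [
    [0,0,0.012,0,0,0],
    [0,0,0.025,0,0,0],
    [0,0,0.035,0,0,0],
    [0,0,0.035,0,0,0]
  ]
}}

```text
clock: 6.52
tcp_pos: [0.5894, 0.0255, 0.1096]
orientation: [0.001, -0.26, 0.966, -0.0]
wrist_force: [0.8, -2.4, -7.3]
finger_gap: 0.0132
grip_force: 34.7
```

```bash
python3 st.py
```

```text
6.5167 [0.5894 0.0255 0.1096] yaw 2.0972 F [ 0.8 -2.4 -7.3] T [-0.402 -0.067 -0.045] gap 0.0132 grip 34.7
```

Emit:
{"api": "jog_arm", "payload": {
  "rows": [
    [0,0,0.012,0,0,0],
    [0,0,0.025,0,0,0],
    [0,0,0.025,0,0,0]
  ]
}}

```text
clock: 6.77
tcp_pos: [0.5894, 0.0255, 0.1104]
orientation: [0.001, -0.26, 0.966, -0.0]
wrist_force: [0.5, -3.5, -7.7]
finger_gap: 0.0139
grip_force: 34.7
```

```bash
python3 st.py
```

```text
6.7667 [0.5894 0.0255 0.1104] yaw 2.0972 F [ 0.5 -3.5 -7.7] T [-0.495 -0.215 -0.036] gap 0.0139 grip 34.7
```

Emit:
{"api": "jog_arm", "payload": {
  "rows": [
    [0,0,-0.01,0,0,0.3],
    [0,0,-0.01,0,0,0.6],
    [0,0,-0.01,0,0,0.6]
  ]
}}

```text
clock: 7.02
tcp_pos: [0.5894, 0.0255, 0.1099]
orientation: [0.0, -0.291, 0.957, -0.0]
wrist_force: [1.2, -3.1, -7.9]
finger_gap: 0.0137
grip_force: 34.5
```

```bash
python3 st.py
```

```text
7.0167 [0.5894 0.0255 0.1099] yaw 2.1608 F [ 1.2 -3.1 -7.9] T [-0.537 -0.29   0.012] gap 0.0137 grip 34.5
```

Emit:
{"api": "jog_arm", "payload": {
  "rows": [
    [0,0.02,0,0,0,0.5],
    [0,0.02,0,0,0,1],
    [0,0.02,0,0,0,1.4],
    [0,0.02,0.006,0,0,1.9],
    [0,0.02,0.011,0,0,2.4],
    [0,0.02,0.017,0,0,2.9],
    [0,0.02,0.017,0,0,2.9]
  ]
}}

```text
clock: 7.6
tcp_pos: [0.5895, 0.0254, 0.1105]
orientation: [0.0, -0.432, 0.902, -0.001]
wrist_force: [1.3, -6.4, -8.4]
finger_gap: 0.0135
grip_force: 34.4
```

```bash
python3 st.py
```

```text
7.6 [0.5895 0.0254 0.1105] yaw 2.4643 F [ 1.3 -6.4 -8.4] T [-1.074 -0.281  0.028] gap 0.0135 grip 34.4
```

Emit:
{"api": "jog_arm", "payload": {
  "rows": [
    [0,-0.03,0.006,0,0,0.5],
    [0,-0.03,0.011,0,0,1],
    [0,-0.03,0.017,0,0,1.5],
    [0,-0.03,0.022,0,0,2],
    [0,-0.03,0.028,0,0,2.5],
    [0,-0.03,0.034,0,0,3],
    [0,-0.03,0.034,0,0,3]
  ]
}}

```text
clock: 8.18
tcp_pos: [0.5896, 0.0253, 0.1118]
orientation: [0.001, -0.568, 0.823, -0.0]
wrist_force: [3.0, -2.5, -8.0]
finger_gap: 0.0134
grip_force: 34.4
```

```bash
python3 st.py
```

```text
8.1833 [0.5896 0.0253 0.1118] yaw 2.7785 F [ 3.  -2.5 -8. ] T [-0.39  -0.553  0.044] gap 0.0134 grip 34.4
```

Emit:
{"api": "jog_arm", "payload": {
  "rows": [
    [0.01,-0.01,0.006,0,0,0.5],
    [0.02,-0.02,0.011,0,0,1],
    [0.02,-0.02,0.017,0,0,1.5],
    [0.02,-0.02,0.022,0,0,2],
    [0.02,-0.02,0.028,0,0,2.5],
    [0.02,-0.02,0.034,0,0,3],
    [0.02,-0.02,0.04,0,0,3.5],
    [0.02,-0.02,0.045,0,0,4],
    [0.02,-0.02,0.045,0,0,4]
  ]
}}

```text
clock: 8.93
tcp_pos: [0.5897, 0.0252, 0.1133]
orientation: [-0.001, 0.726, -0.687, -0.0]
wrist_force: [2.3, 0.8, -8.4]
finger_gap: 0.0131
grip_force: 34.4
```

```bash
python3 st.py
```

```text
8.9333 [0.5897 0.0252 0.1133] yaw -3.0864 F [ 2.3  0.8 -8.4] T [ 0.146 -0.338  0.017] gap 0.0131 grip 34.4
```

Emit:
{"api": "jog_arm", "payload": {
  "rows": [
    [0.02,0,0.006,0,0,0.5],
    [0.02,0,0.011,0,0,1],
    [0.02,0,0.017,0,0,1.5],
    [0.02,0,0.022,0,0,2],
    [0.02,0,0.028,0,0,2.5],
    [0.02,0,0.034,0,0,3],
    [0.02,0,0.039,0,0,3.5],
    [0.02,0,0.039,0,0,3.5]
  ]
}}

```text
clock: 9.6
tcp_pos: [0.5899, 0.0252, 0.1147]
orientation: [-0.0, 0.839, -0.544, -0.001]
wrist_force: [0.8, 1.9, -9.3]
finger_gap: 0.0134
grip_force: 34.4
```

```bash
python3 st.py
```

```text
9.6 [0.5899 0.0252 0.1147] yaw -2.7207 F [ 0.8  1.9 -9.3] T [ 0.266 -0.095  0.089] gap 0.0134 grip 34.4
```

Emit:
{"api": "jog_arm", "payload": {
  "rows": [
    [0,0,0.005,0,0,0.4],
    [0,0,0.01,0,0,0.8],
    [0,0,0.014,0,0,1.2],
    [0,0,0.017,0,0,1.5],
    [0,0,0.017,0,0,1.5]
  ]
}}

```text
clock: 10.02
tcp_pos: [0.59, 0.0253, 0.1153]
orientation: [-0.0, 0.879, -0.477, -0.001]
wrist_force: [1.1, 2.7, -9.4]
finger_gap: 0.0133
grip_force: 34.3
```

```bash
python3 st.py
```

```text
10.0167 [0.59   0.0253 0.1153] yaw -2.5646 F [ 1.1  2.7 -9.4] T [ 0.428 -0.116 -0.013] gap 0.0133 grip 34.3
```

Emit:
{"api": "jog_arm", "payload": {
  "rows": [
    [0,0,0.002,0,0,0.2],
    [0,0,0.004,0,0,0.4],
    [0,0,0.005,0,0,0.6],
    [0,0,0.005,0,0,0.6],
    [0,0,0.005,0,0,0.6]
  ]
}}

```text
clock: 10.43
tcp_pos: [0.59, 0.0252, 0.1156]
orientation: [-0.0, 0.894, -0.448, -0.001]
wrist_force: [-0.6, 5.3, -9.9]
finger_gap: 0.013
grip_force: 34.3
```

```bash
python3 st.py
```

```text
10.4333 [0.59   0.0252 0.1156] yaw -2.4998 F [-0.6  5.3 -9.9] T [1.061 0.032 0.086] gap 0.013 grip 34.3
```

Emit:
{"api": "jog_arm", "payload": {
  "rows": [
    [0,0.02,0,0,0,0.2],
    [0,0.02,0,0,0,0.4],
    [0,0.02,0,0,0,0.4]
  ]
}}

```text
clock: 10.68
tcp_pos: [0.5901, 0.0252, 0.1156]
orientation: [0.0, 0.903, -0.429, -0.0]
wrist_force: [-1.2, 2.7, -9.6]
finger_gap: 0.0132
grip_force: 34.3
```

```bash
python3 st.py
```

```text
10.6833 [0.5901 0.0252 0.1156] yaw -2.4569 F [-1.2  2.7 -9.6] T [0.595 0.202 0.032] gap 0.0132 grip 34.3
```

Emit:
{"api": "jog_arm", "payload": {
  "rows": [
    [0,0,0,0,0,0.2],
    [0,0,0,0,0,0.4],
    [0,0,0,0,0,0.4]
  ]
}}

```text
clock: 10.93
tcp_pos: [0.5901, 0.0253, 0.1157]
orientation: [0.0, 0.912, -0.41, -0.0]
wrist_force: [-1.8, 3.9, -9.1]
finger_gap: 0.0138
grip_force: 34.3
```

```bash
python3 st.py
```

```text
10.9333 [0.5901 0.0253 0.1157] yaw -2.4149 F [-1.8  3.9 -9.1] T [ 0.618  0.291 -0.001] gap 0.0138 grip 34.3
```

Emit:
{"api": "jog_arm", "payload": {
  "rows": [
    [0,0.01,0,0,0,0.2],
    [0,0.01,0,0,0,0.4],
    [0,0.01,0,0,0,0.4]
  ]
}}

```text
clock: 11.18
tcp_pos: [0.5902, 0.0253, 0.1157]
orientation: [0.0, 0.921, -0.391, -0.0]
wrist_force: [-2.1, 0.8, -10.0]
finger_gap: 0.0137
grip_force: 34.5
```

```bash
python3 st.py
```

```text
11.1833 [0.5902 0.0253 0.1157] yaw -2.3732 F [ -2.1   0.8 -10. ] T [ 0.296  0.396 -0.007] gap 0.0137 grip 34.5
```

Emit:
{"api": "jog_arm", "payload": {
  "rows": [
    [0,0,0,0,0,0.15],
    [0,0,0,0,0,0.3],
    [0,0,0,0,0,0.3]
  ]
}}

```text
clock: 11.43
tcp_pos: [0.5902, 0.0253, 0.1157]
orientation: [0.0, 0.927, -0.376, -0.0]
wrist_force: [-3.0, 0.0, -8.6]
finger_gap: 0.0134
grip_force: 35.6
```

```bash
python3 st.py; python3 - <<'E'
from h import *
c=env.read_camera('side'); p=c['pixels'][155:235,205:305]
cv2.imwrite('pics/s3.png',cv2.resize(p,None,fx=6,fy=6,interpolation=cv2.INTER_CUBIC)[...,::-1])
E
```

```text
11.4333 [0.5902 0.0253 0.1157] yaw -2.3423 F [-3.   0.  -8.6] T [ 0.204  0.422 -0.088] gap 0.0134 grip 35.6
```

View pics/s3.png

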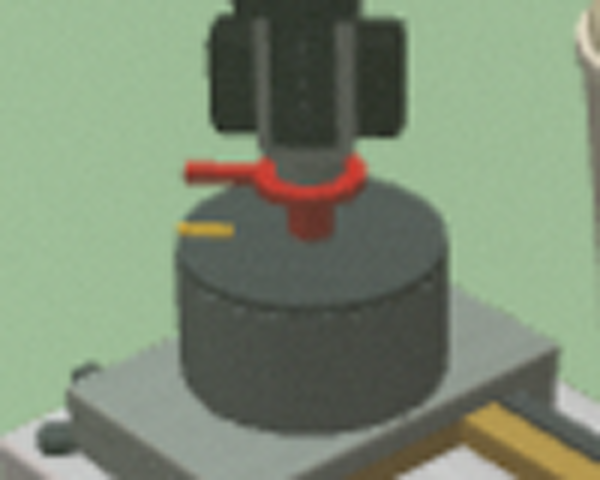

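Emit:
{"api": "jog_arm", "payload": {
  "rows": [
    [-0.01,0,0,0,0,0.15],
    [-0.01,0,0,0,0,0.35],
    [-0.01,0,0,0,0,0.35],
    [-0.01,0,0,0,0,0.35]
  ]
}}

```text
clock: 11.82
tcp_pos: [0.5902, 0.0254, 0.1158]
orientation: [0.0, 0.933, -0.36, 0.0]
wrist_force: [-1.5, -1.1, -10.5]
finger_gap: 0.0131
grip_force: 37.4
```

```bash
python3 st.py
```

```text
11.8167 [0.5902 0.0254 0.1158] yaw -2.3064 F [ -1.5  -1.1 -10.5] T [ 0.272  0.142 -0.187] gap 0.0131 grip 37.4
```

Emit:
{"api": "jog_arm", "payload": {
  "rows": [
    [0,0,-0.015,0,0,0],
    [0,0,-0.03,0,0,0],
    [0,0,-0.04,0,0,0],
    [0,0,-0.04,0,0,0]
  ]
}}

```text
clock: 12.15
tcp_pos: [0.5903, 0.0254, 0.115]
orientation: [0.0, 0.933, -0.36, 0.001]
wrist_force: [-4.5, -1.8, -2.5]
finger_gap: 0.0133
grip_force: 38.3
```

```bash
python3 st.py
```

```text
12.15 [0.5903 0.0254 0.115 ] yaw -2.3065 F [-4.5 -1.8 -2.5] T [ 0.15   0.615 -0.164] gap 0.0133 grip 38.3
```

Resting on the thread, torque held. Release and rise.

Emit:
{"api": "jog_arm", "payload": {
  "rows": [
    [0,0,0,0,0,0],
    [0,0,0,0,0,0],
    [0,0,0,0,0,0],
    [0,0,0,0,0,0],
    [0,0,0,0,0,0],
    [0,0,0.5,0,0,0],
    [0,0,1,0,0,0],
    [0,0,1.8,0,0,0],
    [0,0,2.5,0,0,0],
    [0,0,2.5,0,0,0]
  ],
  "jaw": 0
}}

```text
clock: 12.98
tcp_pos: [0.5933, 0.0254, 0.2208]
orientation: [-0.001, 0.933, -0.359, 0.005]
wrist_force: [0.6, 0.1, -0.2]
finger_gap: 0.0428
grip_force: 0.0
```

```bash
python3 st.py;  python3 - <<'E'
from h import *
s=env.read_camera('side'); p=s['pixels'][155:235,205:305]
cv2.imwrite('pics/s4.png',cv2.resize(p,None,fx=6,fy=6,interpolation=cv2.INTER_CUBIC)[...,::-1])
print(env.get_state()['joint_pos'].round(3))
E
```

```text
12.9833 [0.5933 0.0254 0.2208] yaw -2.306 F [ 0.6  0.1 -0.2] T [ 0.024 -0.07  -0.033] gap 0.0428 grip 0.0
[-0.092  0.346  0.06   1.277 -0.    -2.499]
```

View pics/s4.png

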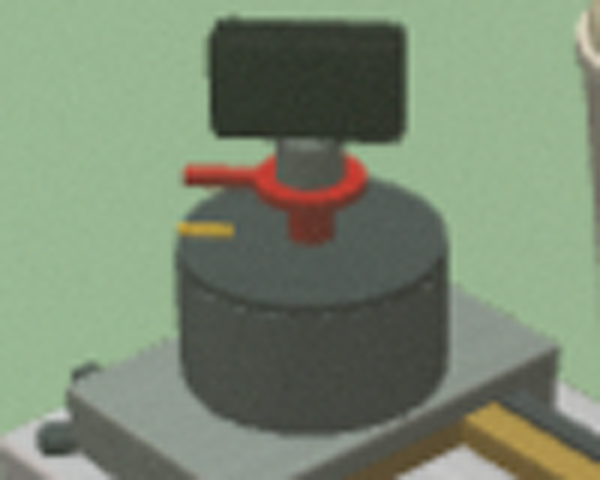

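Emit:
{"api": "jog_arm", "payload": {
  "rows": [
    [-0.02,-0.7,0,0,0,-1],
    [-0.05,-1.4,0,0,0,-2],
    [-0.07,-2.1,0,0,0,-3],
    [-0.07,-2.76,0,0,0,-4],
    [-0.07,-2.76,0,0,0,-5],
    [-0.07,-2.76,0,0,0,-6],
    [-0.07,-2.76,0,0,0,-7],
    [-0.07,-2.76,0,0,0,-7.87],
    [-0.07,-2.76,0,0,0,-7.87],
    [-0.07,-2.76,0,0,0,-7.87]
  ],
  "jaw": 0.5
}}

```text
clock: 13.87
tcp_pos: [0.5869, -0.0847, 0.2133]
orientation: [0.0, 0.712, -0.702, -0.001]
wrist_force: [-0.3, 1.3, -0.1]
finger_gap: 0.0211
grip_force: 0.0
```

```bash
python3 st.py;  python3 - <<'E'
from h import *
s=env.read_camera('side')
A=np.array([.5893,.0250])
for n,u,v,z in(('tip',186,173,.1035),('mark',180,230,.0905)):
    p=ray(s,205+u/6,155+v/6,z)[:2]-A; print(n,p,np.arctan2(p[1],p[0]),np.hypot(*p))
c=env.read_camera('top'); p=c['pixels'][165:255,225:385]
cv2.imwrite('pics/t2.png',cv2.resize(cv2.convertScaleAbs(p,alpha=1.8),None,fx=5,fy=5,interpolation=cv2.INTER_CUBIC)[...,::-1])
E
```

```text
13.8667 [ 0.5869 -0.0847  0.2133] yaw -3.1278 F [-0.3  1.3 -0.1] T [-0.    -0.018 -0.003] gap 0.0211 grip 0.0
tip [-0.01686299  0.02516837] 2.161108116489605 0.030295333898950786
mark [-0.02066923  0.02343023] 2.2936675877665067 0.031244086456212867
```

View pics/t2.png

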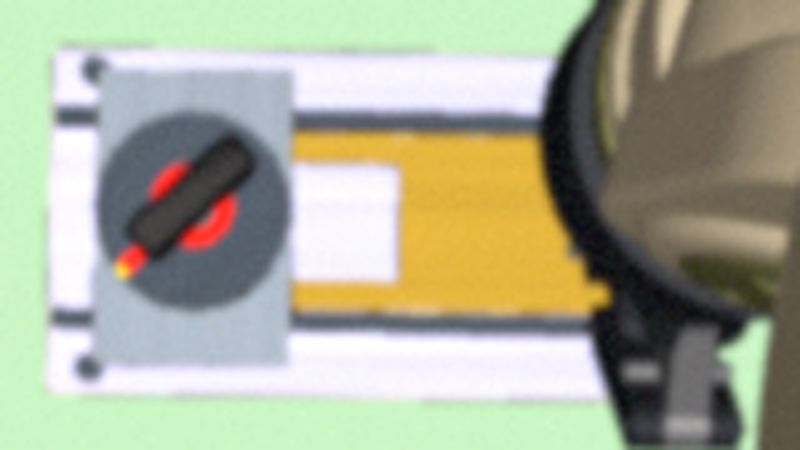

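Emit:
{"api": "jog_arm", "payload": {
  "rows": [
    [0.09,0,-0.5,0,0,0],
    [0.09,0,-1.2,0,0,0],
    [0.09,0,-2,0,0,0],
    [0.09,0,-2.8,0,0,0],
    [0.09,0,-3.5,0,0,0],
    [0.09,0,-3.9,0,0,0],
    [0.09,0,-3.9,0,0,0],
    [0.09,0,-3.9,0,0,0]
  ]
}}

```text
clock: 14.63
tcp_pos: [0.5901, -0.0844, 0.0574]
orientation: [0.001, 0.711, -0.703, -0.001]
wrist_force: [0.5, -0.2, 0.6]
finger_gap: 0.0213
grip_force: 0.0
```

```bash
python3 st.py
```

```text
14.6333 [ 0.5901 -0.0844  0.0574] yaw -3.1292 F [ 0.5 -0.2  0.6] T [-0.028 -0.039  0.026] gap 0.0213 grip 0.0
```

Emit:
{"api": "jog_arm", "payload": {
  "rows": [
    [0,-0.15,0,0,0,0],
    [0,-0.3,0,0,0,0],
    [0,-0.4,0,0,0,0],
    [0,-0.5,0,0,0,0],
    [0,-0.6,0,0,0,0],
    [0,-0.6,0,0,0,0]
  ]
}}

```text
clock: 15.13
tcp_pos: [0.5916, -0.1097, 0.0591]
orientation: [-0.0, 0.711, -0.703, 0.001]
wrist_force: [0.2, 0.2, 0.3]
finger_gap: 0.0215
grip_force: 0.0
```

```bash
python3 st.py
```

```text
15.1333 [ 0.5916 -0.1097  0.0591] yaw -3.1311 F [0.2 0.2 0.3] T [ 0.02  -0.04   0.036] gap 0.0215 grip 0.0
```

Emit:
{"api": "jog_arm", "payload": {
  "rows": [
    [0,-0.08,0,0,0,0],
    [0,-0.16,0,0,0,0],
    [0,-0.24,0,0,0,0],
    [0,-0.24,0,0,0,0]
  ]
}}

```text
clock: 15.47
tcp_pos: [0.5909, -0.119, 0.0582]
orientation: [0.0, 0.711, -0.703, 0.0]
wrist_force: [0.2, 1.0, -0.1]
finger_gap: 0.0213
grip_force: 0.5
```

```bash
python3 st.py
```

```text
15.4667 [ 0.5909 -0.119   0.0582] yaw -3.1308 F [ 0.2  1.  -0.1] T [ 0.227 -0.091  0.025] gap 0.0213 grip 0.5
```

Emit:
{"api": "jog_arm", "payload": {
  "rows": [
    [0,-0.06,0,0,0,0],
    [0,-0.12,0,0,0,0],
    [0,-0.18,0,0,0,0],
    [0,-0.24,0,0,0,0],
    [0,-0.3,0,0,0,0]
  ]
}}

```text
clock: 15.88
tcp_pos: [0.5909, -0.1305, 0.0581]
orientation: [-0.0, 0.711, -0.703, -0.0]
wrist_force: [2.0, 3.1, 0.3]
finger_gap: 0.0216
grip_force: 1.6
```

```bash
python3 st.py;python3 - <<'E'
from h import *
s=env.read_camera('side'); print([b for b in blobs(s,'red')[1]],proj(s,[.5905,-.1199,.0615]),proj(s,[.591,-.1699,.0615]))
p=s['pixels'][130:330,200:420]
cv2.imwrite('pics/s5.png',cv2.resize(p,None,fx=3,fy=3,interpolation=cv2.INTER_CUBIC)[...,::-1])
E
```

```text
15.8833 [ 0.5909 -0.1305  0.0581] yaw -3.1303 F [2.  3.1 0.3] T [ 0.65  -0.316  0.067] gap 0.0216 grip 1.6
[([236, 181, 30, 14, 121], [252.4, 186.3]), ([335, 248, 31, 39, 794], [349.7, 266.7])] [333.36539045 258.60687547] [365.35147267 278.03680223]
```

View pics/s5.png

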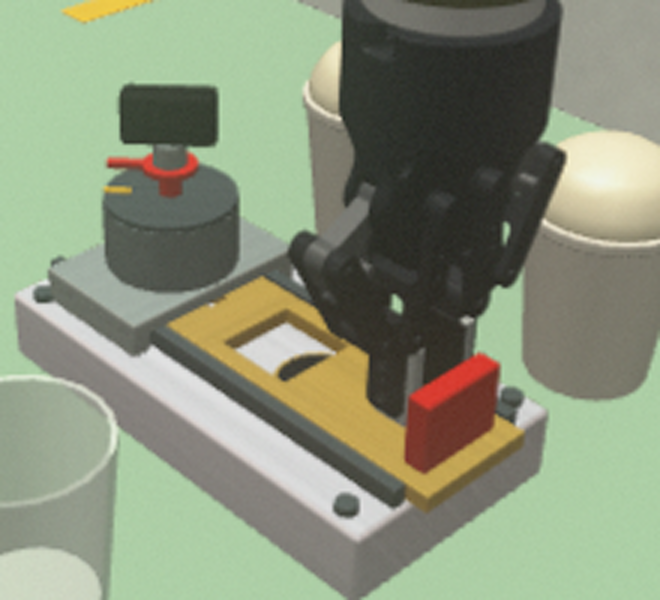

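Emit:
{"api": "jog_arm", "payload": {
  "rows": [
    [0,-0.08,0,0,0,0],
    [0,-0.16,0,0,0,0],
    [0,-0.24,0,0,0,0],
    [0,-0.32,0,0,0,0],
    [0,-0.38,0,0,0,0],
    [0,-0.4,0,0,0,0]
  ]
}}

```text
clock: 16.43
tcp_pos: [0.591, -0.147, 0.0581]
orientation: [0.0, 0.711, -0.703, 0.0]
wrist_force: [2.7, 2.7, 0.1]
finger_gap: 0.0215
grip_force: 1.5
```

```bash
python3 st.py
```

```text
16.4333 [ 0.591  -0.147   0.0581] yaw -3.1309 F [2.7 2.7 0.1] T [ 0.676 -0.469  0.084] gap 0.0215 grip 1.5
```

Emit:
{"api": "jog_arm", "payload": {
  "rows": [
    [0,-0.04,0,0,0,0],
    [0,-0.08,0,0,0,0],
    [0,-0.1,0,0,0,0],
    [0,-0.1,0,0,0,0]
  ]
}}

```text
clock: 16.77
tcp_pos: [0.5907, -0.1507, 0.0582]
orientation: [0.0, 0.711, -0.703, -0.0]
wrist_force: [1.3, 2.8, -0.2]
finger_gap: 0.0212
grip_force: 1.0
```

```bash
python3 st.py
```

```text
16.7667 [ 0.5907 -0.1507  0.0582] yaw -3.1306 F [ 1.3  2.8 -0.2] T [ 0.46  -0.275  0.11 ] gap 0.0212 grip 1.0
```

Emit:
{"api": "jog_arm", "payload": {
  "rows": [
    [0,-0.03,0,0,0,0],
    [0,-0.06,0,0,0,0],
    [0,-0.06,0,0,0,0],
    [0,-0.06,0,0,0,0]
  ]
}}

```text
clock: 17.1
tcp_pos: [0.5907, -0.1524, 0.0582]
orientation: [-0.0, 0.711, -0.703, -0.0]
wrist_force: [2.3, 3.9, -0.1]
finger_gap: 0.0213
grip_force: 2.3
```

```bash
python3 st.py
```

```text
17.1 [ 0.5907 -0.1524  0.0582] yaw -3.1301 F [ 2.3  3.9 -0.1] T [ 0.889 -0.332 -0.055] gap 0.0213 grip 2.3
```

Emit:
{"api": "jog_arm", "payload": {
  "rows": [
    [0,-0.03,0,0,0,0],
    [0,-0.05,0,0,0,0],
    [0,-0.05,0,0,0,0],
    [0,-0.05,0,0,0,0]
  ]
}}

```text
clock: 17.43
tcp_pos: [0.5907, -0.1524, 0.0581]
orientation: [-0.001, 0.712, -0.703, -0.002]
wrist_force: [2.1, 11.3, 1.3]
finger_gap: 0.0213
grip_force: 5.2
```

```bash
python3 st.py
```

```text
17.4333 [ 0.5907 -0.1524  0.0581] yaw -3.1289 F [ 2.1 11.3  1.3] T [ 2.049 -0.42  -0.012] gap 0.0213 grip 5.2
```

Stop reached at the expected y = -0.152 (11 N). Back off, rise and retreat.

Emit:
{"api": "jog_arm", "payload": {
  "rows": [
    [0,0.15,0,0,0,0],
    [0,0.35,0,0,0,0],
    [0,0.35,0.6,0,0,0],
    [0,0.35,1.4,0,0,0],
    [0,0.35,2.3,0,0,0],
    [0,0.35,3.2,0,0,0],
    [0,0.35,4,0,0,0],
    [0,0.35,4.5,0,0,0],
    [-0.8,-0.6,4.5,0,0,0],
    [-1.6,-1.5,4.5,0,0,0],
    [-2.4,-2.4,4.5,0,0,0],
    [-3.2,-3.3,4.5,0,0,0]
  ]
}}

```text
clock: 18.43
tcp_pos: [0.4796, -0.2673, 0.2383]
orientation: [0.001, 0.711, -0.703, 0.0]
wrist_force: [1.5, -0.3, 0.2]
finger_gap: 0.0215
grip_force: 0.0
```

Emit:
{"api": "jog_arm", "payload": {
  "rows": [
    [-0.5,-0.9,0,0,0,0],
    [-1,-1.8,0,0,0,0],
    [-1,-1.8,0,0,0,0],
    [-1,-1.8,0,0,0,0]
  ]
}}

```text
clock: 18.77
tcp_pos: [0.4393, -0.3404, 0.238]
orientation: [0.001, 0.709, -0.705, -0.0]
wrist_force: [1.3, 1.2, 0.5]
finger_gap: 0.0212
grip_force: 0.0
```

```bash
python3 st.py; python3 - <<'E'
from h import *
c=env.read_camera('top'); p=c['pixels'][85:325,225:400]
cv2.imwrite('pics/t3.png',cv2.resize(cv2.convertScaleAbs(p,alpha=1.8),None,fx=2.5,fy=2.5,interpolation=cv2.INTER_CUBIC)[...,::-1])
b=[x for x in blobs(c,'red')[1] if 225<x[1][0]<400]; print(b)
t=max(b,key=lambda x:x[0][4]); print(ray(c,*t[1],.0785))
E
```

```text
18.7667 [ 0.4393 -0.3404  0.238 ] yaw -3.1357 F [1.3 1.2 0.5] T [ 0.037 -0.014 -0.003] gap 0.0212 grip 0.0
[([379, 197, 7, 25, 174], [382.0, 208.9]), ([255, 198, 7, 6, 20], [258.0, 200.3]), ([262, 205, 10, 10, 51], [267.0, 209.7]), ([249, 214, 5, 6, 18], [251.3, 216.2])]
[ 0.59178585 -0.16786653  0.0785    ]
```

View pics/t3.png

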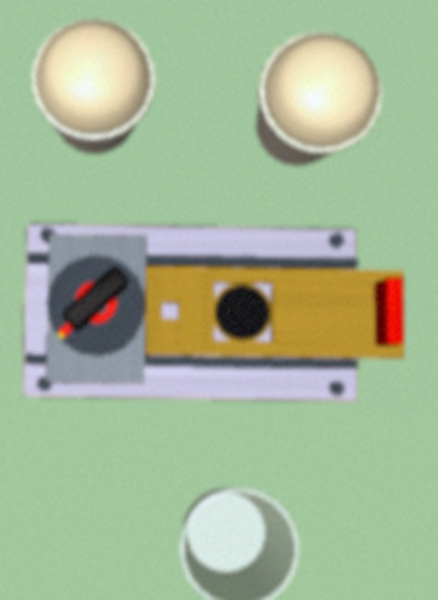

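```bash
python3 -c "
from workcell import env
print(env.hand_in())"
```

```text
the job is handed in; nothing more can be done
None
```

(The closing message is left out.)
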